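Hold the dust box lid half open

ROBOT

A 6-joint arm with a two-finger parallel gripper is mounted at the origin on a cart in front of the work surface, level with it; the furniture and walls round the work are solid. World frame = base frame: x ahead of the robot, y to its left, z up, the work surface at z = 0. Lengths are in mm, angles in degrees, forces in N, time in s.
With the tool pointing down it reaches from about 300 to 850 mm from the base axis. Payload 4.2 kg.
Tool frame: the origin (TCP) lies between the finger pads, 19 mm behind the fingertips; this is the grasp point; z points along the fingers, y is the line along which they close (so a half turn about z gives the same grasp; the last joint's range is limited). The gripper opens to 91 mm and grips with 3 to 60 N. Pads are 32 mm wide; open, the fingers measure 118 mm over their backs; the gripper's body (76 mm by 178 mm) begins 60 mm behind the grasp point.
Start: joints at [-69.786, 18.312, 89.639, -0, 72.044, -1.146], TCP at [209.433, -535.518, 232.776] pointing down, gripper open.
Joint ranges: [-177.97, 177.97], [-48.28, 115.42], [12.27, 149.76], [-77.06, 257.06], [2.81, 150.46], [-146.56, 146.56]. Speed limits (degrees/s): [147.25, 147.25, 180, 180, 180, 180].

INTERFACE

Orientations are given as [roll, pitch, yaw] about the fixed x, y, z axes, in that order (R = Rz(yaw) Ry(pitch) Rx(roll)).
In Python, from workcell import state, grab_frame, job_done, masks_of, landmark_of gives the robot as it stands. The module is installed in compiled form; this text tells all that it offers.
- The arm moves only by the tool move_arm, never from a script. Its argument "plan" is a list of rows, each an object of numbers: "x", "y", "z": the shift along the tool's x, y, z in mm; "rx", "ry", "rz": the turn, a rotation vector about the tool's x, y, z in rad. A call has 1 to 10 rows; each row shifts and turns the commanded pose from where the row before left it, along the tool's axes as they then stand; what a row does not reach is not made up. A row lasts 1/10 s, in which the tool goes at most 50 mm and 8.59 degrees, less where a joint would pass 70% of its speed; a pose out of reach is approached as far as the arm can. A call is refused whole if a number of a shift passes 50 or a number of a turn 0.15, either way. A call with a gripper value outside its range is refused whole. "grip" is the opening, from 0 (shut) to 1 (fully open), set as the call begins (left out, the last holds). The fingers move at their own pace and stop on an object; "squeeze" is the grip in N (left out, the last holds). Time passes only in rows, so rows that do not move let the fingers close. It gives the time, the measured TCP pose, the force, the opening and the grip force at its end, in the units of the state.
- state(): the state, without advancing time (a new reading comes with each control period).
- grab_frame(name): name is "scene" or "side" or "wrist"; returns a dict with "img" (420x560x3 uint8, red, green, blue), "z_map" (420x560 float32, mm along the optical axis (not along the pixel's ray), 0 where there is no reading), "fx", "fy", "cx", "cy" (pixels), "rvec" (rotation vector, rad) and "tvec" (3), from world to camera coordinates, as OpenCV has them. Camera axes: x right, y down, z forward; pixel columns grow to the right and rows downward; lengths in mm; the calibration is good to about 2 mm. A picture is of the moment at which its call begins.
- job_done(): hands the job in; it is judged then, once.
Trained networks look in the newest picture that a camera, given by its name, has taken for a name from the list of things; names that differ only in an ending like _2 or _b are one class to them, and where a whole thing is asked for, a point or a joint stands for the part that bears it (a point fixed in the world has none). Each returns a list of dicts, best first, with "p" (0 to 1); they miss things now and then, are a little off and sometimes report something else, mostly with a low value. They report only what shows in the picture. A call takes as long as a camera call. They do not tell look-alikes from the thing itself.
- masks_of(camera, label): "pixels" (420x560 bool, what is visible of it) and "box" ([centre column, centre row, width, height] in pixels, round what is visible of it).
- landmark_of(camera, label): "point" ([column, row] in pixels: a listed point, or the origin of a listed thing).
The state is a dict: "time_s": time; "qpos": joint angles; "qvel": joint speeds; "effort": joint torques, N m; "ee_pos": TCP position; "ee_rot": TCP orientation; "force": force on the tool from outside, world axes, zero at the start; "torque": the same for the moment, N m; "gripper_width": finger opening in mm; "gripper_force": force on a finger pad.
Only numpy, scipy, OpenCV 4.12 (cv2) and the standard library are available. Lean on these libraries where they do the work, as an engineer would, in place of code of your own. Each camera call takes 0.05 s, during which the arm holds its last target. There are 200 camera calls.

TASK

The grey dust box on the right of the bench is latched shut: push its round release plunger fully down so that the lid springs ajar, then grip the lid by its bar handle, raise it to 45 degrees from shut and finish holding it there, still gripping the bar, because the lid falls when let go. The program ends while holding; leave the tin dish in the box and the other things on the bench where they are.

Things in the scene. Friction and masses are not known exactly. Their poses are not given: they have to be found in the camera images.
- dust_box: fixed grey sheet-metal dust box with a hinged clear lid, 150 (x) x 140 (y) x 75 mm high. Origin: centre of its underside, on the bench (z = 0). Its x axis points from its front to its hinge side; the front, with three dark slots and the bar handle, looks to its -x, roughly towards the robot; y to its left, z up
- pod (a point): middle of the top face of the control pod on the box's right side, at x = -2, y = -98, z = +60 mm in the box's frame. The pod is 125 (x) x 55 (y) x 60 high; on it stand, near the front, a dark bolt housing (30 x 32, up to 98 mm above the bench) and, 77 mm behind that, the plunger
- lid_angle (a joint): lid angle in rad: 0 shut, grows as its front edge rises, 0.785 = 45 degrees, stop at 1.6. Latched until the plunger is pushed about 8 mm or more; then a sprung pin lifts it ajar to about 0.13 rad and it stays there. Free hinge: raised further and let go, it falls back to 0.13
- lid: the lid: clear pane in an aluminium frame, 149 x 140 x 6 mm, with a bar handle at its front; about 0.4 kg together. Origin: middle of its hinge axis, which runs along its y, at x = +78, y = 0, z = +79 mm in the box's frame; shut, its axes are the box's and its top is 82 mm above the bench
- bar (a point): steel bar handle of the lid, round, 12 mm thick, 90 long along its y axis. Origin: its middle, 195 mm from the hinge axis in the lid's plane, at z = 79 mm when shut. x points to the hinge, z is the lid's upward normal. 36 mm free between bar and lid edge or box front; 10 mm arms at y = +-45 carry it. Gripped square to it from above, it turns in the fingers as the lid swings
- plunger_top (a point): middle of the top face of the release plunger: a round black cap, 26 mm across and 12 high, at x = +30, y = -100 mm in the box's frame, 100 mm above the bench when out and 90 mm when fully down
- plunger (a joint): how far the plunger is pushed down, in m: 0 out, 0.010 fully down at its stop; sprung, about 4 N to start and 8 N (10 N at most) fully down; comes back when let go
- part_dish: small open tin dish 44 mm across, 13 mm high, lying loose inside the dust box under the lid; origin centre of its underside
- paste_pot: white screw pot, 37 mm across, 40 mm high, on the bench to the left of the dust box; origin centre of its underside
- flux_pot: white screw pot, 34 mm across, 38 mm high, in front of the dust box's pod; origin centre of its underside
- bench_brush: flat paint brush lying near the right edge of the bench, 182 x 52 x 14; origin centre of its underside
- white_tin: flat round tin, 55 mm across, 11 mm high, on the left part of the bench; origin centre of its underside
- burnisher: short brass burnisher lying on the left part of the bench, 100 x 14 x 14; origin centre of its underside
- loupe: closed folding loupe, 26 x 26 x 14, behind the turntable; origin centre of its underside
Things that resemble listed ones, but are neither listed nor needed, are in the scene too. What is meant by the flux_pot is not blue or brown, and is the smaller of those in its own colour.

How it is judged (in metres and radians):
On the way, in this order (a step that is already met when the one before it is completed fails the run):
1. the release plunger is pushed fully down (at least 8.5 of its 10 mm) (value of joint plunger above 0.0085 m), for 0.1 s.
2. the lid is raised past 30 degrees by its bar, held by the fingers (value of joint lid_angle above 0.52 rad and contact force between the fingers and lid above 0.5 N and distance between the grasp point and bar below 0.05 m), for 0.1 s.
At the end, for the whole second after the job is handed in: the lid stands still (under 0.05 rad/s) at 45 degrees, 7 either way, held by the fingers (over 0.5 N, tool point within 50 mm of the middle of the bar) and by nothing else; plunger less than 3 mm in; tin dish and other loose things within 30 mm of their starts (value of joint lid_angle between 0.663 and 0.908 rad and velocity of joint lid_angle between -0.05 and 0.05 rad/s and contact force between the fingers and lid above 0.5 N and distance between the grasp point and bar below 0.05 m and value of joint plunger below 0.003 m and contact force between each of part_dish, paste_pot, flux_pot, bench_brush, white_tin, burnisher, loupe and lid below 0.1 N and distance of each of part_dish, paste_pot, flux_pot, bench_brush, white_tin, burnisher, loupe from where it was at the start of the episode below 0.03 m); the arm keeps its last pose, push and grip.
It fails at once if the tin dish or another loose thing is moved by more than 30 mm (distance of any of part_dish, paste_pot, flux_pot, bench_brush, white_tin, burnisher, loupe from where it was at the start of the episode above 0.03 m).
It also fails if it takes over 34 s, if anything falls off the work surface, if the arm or the gripper's body presses on something with over 40 N, if the wrist force passes 120 N, or if a joint passes its speed limit or range.

## Working session

There is one attempt and no reset: what is moved stays moved. The work goes in short steps, Python scripts to look and compute and a tool call to move; the robot and the scene stay as the last step left them, time stands still between calls to the robot, and variables do not carry over. Pictures are saved under pics/ and viewed, at most 10 in all, crops included, and the job is handed in when it is done.

Besides the shell and the picture viewer there is one more tool, called after "Request:" as name(argument=value, ...) on one line, values as JSON. move_arm: Moves the arm, as the interface text tells. Its arguments: {"type":"object","properties":{"plan":{"type":"array","items":{"type":"object","properties":{"x":{"type":"number"},"y":{"type":"number"},"z":{"type":"number"},"rx":{"type":"number"},"ry":{"type":"number"},"rz":{"type":"number"}}}},"grip":{"type":"number"},"squeeze":{"type":"number"}},"required":["plan"]}

```bash
mkdir -p pics; cat > h.py <<'E'
import numpy as np, cv2
from workcell import *
def world(f,uv,z=None):
    R=cv2.Rodrigues(np.array(f["rvec"],float))[0];t=np.array(f["tvec"],float).ravel()
    d=np.array([(uv[0]-f["cx"])/f["fx"],(uv[1]-f["cy"])/f["fy"],1.])
    c=-R.T@t; r=R.T@d
    if z is None:
        s=f["z_map"][int(round(uv[1])),int(round(uv[0]))]
    else: s=(z-c[2])/r[2]
    return c+s*r
E
python3 - <<'E'
from h import *
s=state();print(s["time_s"],s["ee_pos"],s["ee_rot"],s["force"],s["gripper_width"])
ims=[]
for cam in ["scene","side"]:
    f=grab_frame(cam);ims.append(f["img"])
    cv2.imwrite(f"pics/{cam}0.png",f["img"][:,:,::-1])
    for l,z in [("pod",60),("bar",79),("plunger_top",100),("dust_box",None),("lid",79)]:
        for d in landmark_of(cam,l)[:2]:
            print(cam,l,round(d["p"],2),np.round(d["point"],1),world(f,d["point"],z).round(1),world(f,d["point"]).round(1))
E
```

```text
0.0 [ 209.28229341 -535.04273141  231.91920212] [-1.79897067e+02 -7.23388168e-04  2.13643207e+01] [ 0.21846663 -0.10483705  0.12651598] 91.21994024577003
scene pod 0.6 [316.5 261.7] [ 468.3 -345.3   60. ] [ 467.  -347.    61.8]
scene bar 0.82 [285.3 226.9] [ 457.4 -199.8   79. ] [ 454.6 -204.9   83. ]
scene plunger_top 0.5 [326.5 251.7] [ 481.9 -364.2  100. ] [ 480.6 -366.   101.7]
scene dust_box 0.62 [323.7 261.9] [ 479.7 -359.8   65.9] [ 479.7 -359.8   65.9]
scene lid 0.65 [354.3 243. ] [ 583.  -343.9   79. ] [ 610.8 -312.2   48.5]
side pod 0.89 [276.6 282.8] [ 458.5 -359.5   60. ] [ 458.5 -358.5   58.9]
side bar 0.66 [267.4 233.7] [ 447.  -211.8   79. ] [ 446.7 -215.7   82.7]
side plunger_top 0.62 [290.5 275.9] [ 488.5 -376.5  100. ] [ 488.5 -376.3   99.8]
side dust_box 0.74 [307.4 277.7] [ 528.6 -369.    81.9] [ 528.6 -369.    81.9]
side lid 0.94 [328.4 267.1] [ 582.5 -337.8   79. ] [ 582.6 -337.2   78.4]
```

View pics/scene0.png

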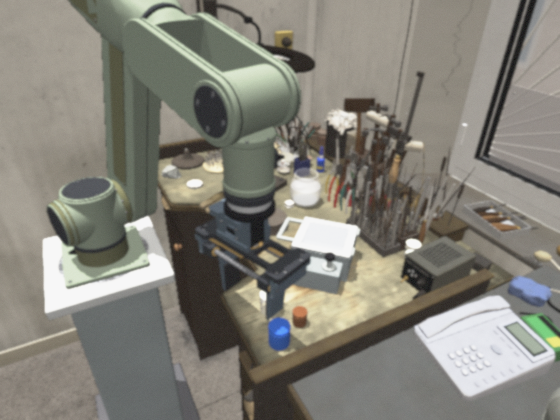

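View pics/side0.png

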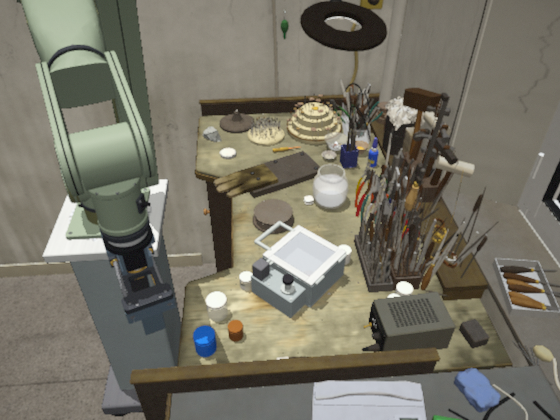

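The scene and side views show the box yawed about -43°. The plunger is at side pixel (289,280), the bar near (268,237), the housing at (261,268), and there are pots close to the pod front. Next I'll zoom in and fit the pose.

```bash
cat >> h.py <<'E'
P={"pod":(-2,-98,60),"bar":(-117,0,79),"plunger_top":(30,-100,100),"lid":(78,0,79),"dust_box":(0,0,0)}
def proj(f,p):
    return cv2.projectPoints(np.array(p,float).reshape(-1,3),np.array(f["rvec"],float),np.array(f["tvec"],float),np.array([[f["fx"],0,f["cx"]],[0,f["fy"],f["cy"]],[0,0,1.]]),None)[0].reshape(-1,2)
def b2w(pose,p):
    p=np.array(p,float).reshape(-1,3);c,s=np.cos(pose[2]),np.sin(pose[2])
    return np.c_[pose[0]+c*p[:,0]-s*p[:,1],pose[1]+s*p[:,0]+c*p[:,1],p[:,2]]
E
python3 - <<'E'
from h import *
from scipy.optimize import least_squares
obs=[]
F={}
for cam in ["side","scene"]:
    f=F[cam]=grab_frame(cam)
    for l in P:
        d=landmark_of(cam,l)
        if d and not(l=="dust_box" ) and (cam=="side"): obs.append((cam,l,d[0]["point"]))
r=least_squares(lambda q:np.concatenate([proj(F[c],b2w(q,P[l]))[0]-np.array(p) for c,l,p in obs]),[525,-290,-.75],loss="soft_l1")
print(r.x,np.degrees(r.x[2]));print(r.fun.reshape(-1,2).round(1))
f=F["side"];im=f["img"][:,:,::-1].copy()
big=cv2.resize(im[200:340,180:380],None,fx=4,fy=4,interpolation=cv2.INTER_CUBIC)
def dr(q,col):
    for pts in [[(-75,-70,75),(75,-70,75),(75,70,75),(-75,70,75)],[(-64.5,-125.5,60),(60.5,-125.5,60),(60.5,-70.5,60),(-64.5,-70.5,60)],[(-117,-45,79),(-117,45,79)],[(30+13*np.cos(a),-100+13*np.sin(a),100) for a in np.linspace(0,6.28,20)]]:
        uv=(proj(f,b2w(q,pts))-[180,200]+.5)*4
        cv2.polylines(big,[uv.astype(np.int32)],True,col,1)
dr(r.x,(0,0,255))
cv2.imwrite("pics/fit.png",big)
E
```

```text
[ 528.70895082 -284.5286485    -0.79337586] -45.457088106704695
[[ 3.   0.6]
 [-0.9 -1.5]
 [-5.  -0.4]
 [ 0.9  0.5]]
```

View pics/fit.png

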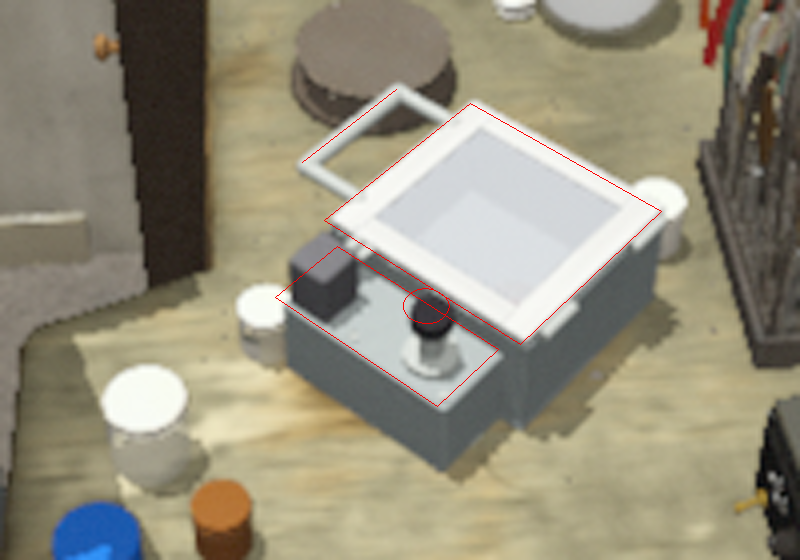

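The overlay fits to within about 2 px. Bar ends are at crop (303,163) and (398,87), lid corners at (325,220), (472,103), (522,345) and (660,212), and the pod corner at (447,402). I'll refit with these points.

```bash
python3 - <<'E'
from h import *
from scipy.optimize import least_squares
f=grab_frame("side")
X=[(-71,-70,82),(-71,70,82),(75,-70,82),(75,70,82),(60.5,-125.5,60),(-64.5,-125.5,60),(-117,-45,85),(-117,45,85),(30,-100,100)]
U=np.array([(325,219),(472,103),(522,345),(661,212),(446,403),(281,303),(303,163),(398,86),(433,302)])/4.-.5+[180,200]
r=least_squares(lambda q:(proj(f,b2w(q,X))-U).ravel(),[525,-290,-.75],loss="soft_l1")
q=r.x;print(q,np.degrees(q[2]));print(r.fun.reshape(-1,2).round(1))
for l in P: print(l,b2w(q,P[l]).round(1))
f=grab_frame("wrist");cv2.imwrite("pics/w0.png",f["img"][:,:,::-1])
for l in ["flux_pot","paste_pot"]:
  f=grab_frame("side")
  for d in masks_of("side",l): print(l,round(d["p"],2),d["box"],world(f,d["box"][:2],25).round())
E
```

```text
[ 529.45876386 -287.34157548   -0.78071382] -44.731606846669976
[[ 1.6  0.3]
 [ 0.7 -0.6]
 [ 0.7 -1.3]
 [ 0.7 -1.8]
 [-0.8  2.1]
 [-0.7  0.1]
 [-0.2 -0.7]
 [-0.7  0.1]
 [-0.7  2.1]]
pod [[ 459.1 -355.6   60. ]]
bar [[ 446.3 -205.    79. ]]
plunger_top [[ 480.4 -379.5  100. ]]
lid [[ 584.9 -342.2   79. ]]
dust_box [[ 529.5 -287.3    0. ]]
flux_pot 0.87 [236.3, 330.6, 16.4, 20.5] [ 361. -459.   25.]
flux_pot 0.84 [206.8, 340.6, 22.7, 36.8] [ 297. -480.   25.]
flux_pot 0.64 [220.1, 306.5, 22.8, 30.0] [ 325. -390.   25.]
flux_pot 0.63 [248.8, 280.3, 12.2, 22.0] [ 394. -316.   25.]
flux_pot 0.32 [300.4, 253.9, 86.4, 61.6] [ 530. -237.   25.]
paste_pot 0.67 [310.2, 199.1, 15.8, 15.0] [585. -17.  25.]
```

View pics/w0.png

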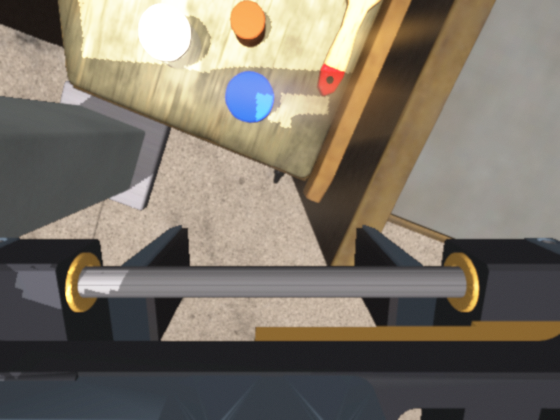

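The wrist view shows only pots and the brush so far. The pose is box ≈ (529,-287), yaw ≈ -45°. I'll turn the tool to yaw 45°, shut the fingers and move over the plunger.

Request:
move_arm(plan=[{"rz": -0.139},{"rz": -0.139},{"rz": -0.139},{"x": 38,"y": 10},{"x": 38,"y": 10},{"x": 38,"y": 10},{"x": 38,"y": 10},{"x": 38,"y": 10},{"x": 38,"y": 10},{"x": 30,"y": 8}], grip=0, squeeze=20)

```text
schema error: expected keys x, y, z, rx, ry, rz
```

```bash
cat >> h.py <<'E'
from scipy.spatial.transform import Rotation as Ro
def rel(target):
    s=state();a=np.array(s["ee_rot"],float)
    R=Ro.from_euler("xyz",a,degrees=True)
    return R.inv().apply(np.array(target)-s["ee_pos"]).round(1)
E
python3 - <<'E'
from h import *
f=grab_frame("wrist");cv2.imwrite("pics/w1.png",f["img"][:,:,::-1])
s=state();print(s["time_s"],s["ee_pos"],s["ee_rot"],s["gripper_width"],rel((481,-379,150)))
for l,z in [("pod",60),("bar",79),("plunger_top",100),("lid",79)]:
    for d in landmark_of("wrist",l)[:2]:
        print(l,round(d["p"],2),np.round(d["point"],1),world(f,d["point"],z).round(1),world(f,d["point"]).round(1))
E
```

```text
1.55 [ 209.42228996 -535.51722924  232.76965866] [1.79997034e+02 1.08764903e-03 2.13609233e+01] 91.44851999918967 [309.9 -46.8  82.8]
```

View pics/w1.png

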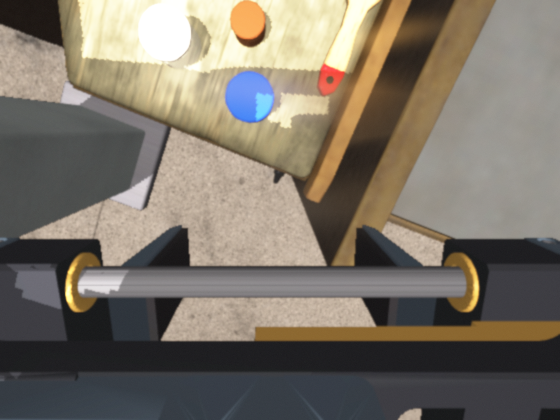

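The call was refused because each row needs all six keys, so the view is unchanged. I'll send it again.

Request:
move_arm(plan=[{"x": 0,"y": 0,"z": 0,"rx": 0,"ry": 0,"rz": -0.139},{"x": 0,"y": 0,"z": 0,"rx": 0,"ry": 0,"rz": -0.139},{"x": 0,"y": 0,"z": 0,"rx": 0,"ry": 0,"rz": -0.139},{"x": 38,"y": 10,"z": 0,"rx": 0,"ry": 0,"rz": 0},{"x": 38,"y": 10,"z": 0,"rx": 0,"ry": 0,"rz": 0},{"x": 38,"y": 10,"z": 0,"rx": 0,"ry": 0,"rz": 0},{"x": 38,"y": 10,"z": 0,"rx": 0,"ry": 0,"rz": 0},{"x": 38,"y": 10,"z": 0,"rx": 0,"ry": 0,"rz": 0},{"x": 20,"y": 10,"z": 0,"rx": 0,"ry": 0,"rz": 0},{"x": 0,"y": 0,"z": 0,"rx": 0,"ry": 0,"rz": 0}], grip=0, squeeze=20)

```text
time_s: 2.75
ee_pos: [402.4, -427.4, 232.7]
ee_rot: [180.0, -0.0, 45.5]
force: [-0.3, -0.4, 0.7]
gripper_width: 13.9
gripper_force: 0.0
```

```bash
python3 - <<'E'
from h import *
f=grab_frame("wrist");cv2.imwrite("pics/w2.png",f["img"][:,:,::-1])
s=state();print(s["time_s"],s["ee_pos"],s["ee_rot"],s["gripper_width"],rel((481,-379,150)))
print(proj(f,b2w((529.5,-287.3,-.7807),[P["plunger_top"],P["bar"]])))
for l,z in [("pod",60),("bar",79),("plunger_top",100),("lid",79)]:
    for d in landmark_of("wrist",l)[:2]:
        print(l,round(d["p"],2),np.round(d["point"],1),world(f,d["point"],z).round(1),world(f,d["point"]).round(1))
E
```

```text
2.8 [ 400.75544095 -428.04350592  232.56873404] [-1.79986063e+02  2.36017386e-02  4.53957583e+01] 10.075130588441352 [91.3 22.7 82.5]
[[299.2909129  103.10757174]
 [119.15370331 -24.84909269]]
pod 0.7 [259.9 101.7] [ 459.1 -352.9   60. ] [ 459.2 -352.8   59.1]
plunger_top 0.81 [295.4 102.9] [ 478.3 -377.1  100. ] [ 478.3 -377.1   99.5]
```

View pics/w2.png

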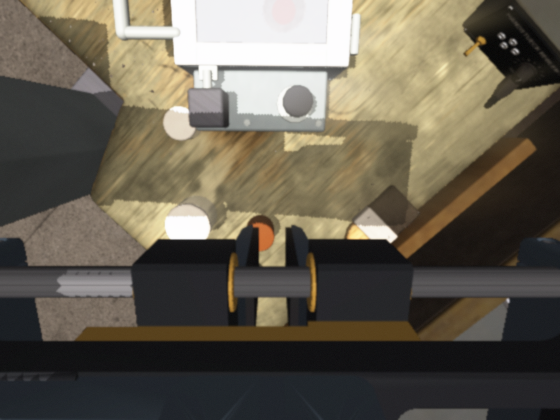

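The plunger cap is at wrist pixel (298,101), which agrees with the fit, and the box edges line up with the image. Moving above it.

Request:
move_arm(plan=[{"x": 30,"y": 7,"z": 0,"rx": 0,"ry": 0,"rz": 0},{"x": 30,"y": 7,"z": 0,"rx": 0,"ry": 0,"rz": 0},{"x": 30,"y": 8,"z": 0,"rx": 0,"ry": 0,"rz": 0},{"x": 0,"y": 0,"z": 35,"rx": 0,"ry": 0,"rz": 0},{"x": 0,"y": 0,"z": 35,"rx": 0,"ry": 0,"rz": 0},{"x": 0,"y": 0,"z": 30,"rx": 0,"ry": 0,"rz": 0},{"x": 0,"y": 0,"z": 8,"rx": 0,"ry": 0,"rz": 0},{"x": 0,"y": 0,"z": 0,"rx": 0,"ry": 0,"rz": 0}])

```text
time_s: 3.8
ee_pos: [477.8, -380.4, 124.0]
ee_rot: [-179.9, 0.0, 45.2]
force: [-0.3, -0.3, -0.5]
gripper_width: 0.6
gripper_force: 0.0
```

Request:
move_arm(plan=[{"x": 2,"y": 0,"z": 4,"rx": 0,"ry": 0,"rz": 0},{"x": 0,"y": 0,"z": 4,"rx": 0,"ry": 0,"rz": 0},{"x": 0,"y": 0,"z": 4,"rx": 0,"ry": 0,"rz": 0},{"x": 0,"y": 0,"z": 2,"rx": 0,"ry": 0,"rz": 0},{"x": 0,"y": 0,"z": 0,"rx": 0,"ry": 0,"rz": 0}])

```text
time_s: 4.3
ee_pos: [481.3, -379.7, 113.2]
ee_rot: [179.7, -0.0, 45.3]
force: [-0.6, 0.3, 6.1]
gripper_width: 0.4
gripper_force: 2.8
```

Request:
move_arm(plan=[{"x": 0,"y": 0,"z": 2,"rx": 0,"ry": 0,"rz": 0},{"x": 0,"y": 0,"z": 2,"rx": 0,"ry": 0,"rz": 0},{"x": 0,"y": 0,"z": 1,"rx": 0,"ry": 0,"rz": 0},{"x": 0,"y": 0,"z": 0,"rx": 0,"ry": 0,"rz": 0},{"x": 0,"y": 0,"z": 0,"rx": 0,"ry": 0,"rz": 0}])

```text
time_s: 4.8
ee_pos: [481.3, -379.7, 109.1]
ee_rot: [179.7, -0.0, 45.3]
force: [-1.9, 1.8, 9.7]
gripper_width: 0.6
gripper_force: 5.1
```

Request:
move_arm(plan=[{"x": 0,"y": 0,"z": 2,"rx": 0,"ry": 0,"rz": 0},{"x": 0,"y": 0,"z": 1,"rx": 0,"ry": 0,"rz": 0},{"x": 0,"y": 0,"z": 0,"rx": 0,"ry": 0,"rz": 0},{"x": 0,"y": 0,"z": 0,"rx": 0,"ry": 0,"rz": 0}])

```text
time_s: 5.2
ee_pos: [481.3, -379.7, 108.9]
ee_rot: [179.6, -0.0, 45.3]
force: [-5.0, 4.6, 24.5]
gripper_width: 0.6
gripper_force: 12.3
```

The arm hit the stop at 24 N, so the plunger is fully down. Next I retract, move over to the bar and open the fingers.

Request:
move_arm(plan=[{"x": 0,"y": 0,"z": -20,"rx": 0,"ry": 0,"rz": 0},{"x": 0,"y": 0,"z": -40,"rx": 0,"ry": 0,"rz": 0},{"x": 0,"y": 0,"z": -40,"rx": 0,"ry": 0,"rz": 0},{"x": 15,"y": -25,"z": 0,"rx": 0,"ry": 0,"rz": 0},{"x": 20,"y": -30,"z": 0,"rx": 0,"ry": 0,"rz": 0},{"x": 20,"y": -30,"z": 0,"rx": 0,"ry": 0,"rz": 0},{"x": 20,"y": -30,"z": 0,"rx": 0,"ry": 0,"rz": 0},{"x": 15,"y": -25,"z": 0,"rx": 0,"ry": 0,"rz": 0},{"x": 0,"y": 0,"z": 0,"rx": 0,"ry": 0,"rz": 0},{"x": 0,"y": 0,"z": 0,"rx": 0,"ry": 0,"rz": 0}], grip=0.6)

```text
time_s: 6.2
ee_pos: [444.7, -216.3, 203.8]
ee_rot: [179.8, -0.0, 45.3]
force: [0.5, -1.2, 0.6]
gripper_width: 54.7
gripper_force: 0.0
```

```bash
python3 - <<'E'
from h import *
s=state();print(s["time_s"],s["ee_pos"],s["ee_rot"],s["gripper_width"],rel((447.6,-206.1,104)))
for cam in ["wrist","side"]:
    f=grab_frame(cam)
    print(proj(f,b2w((529.5,-287.3,-.7807),[(-115.3,0,104.3)])))
    for d in landmark_of(cam,"bar")[:2]:
        print(cam,round(d["p"],2),np.round(d["point"],1),world(f,d["point"],104).round(1),world(f,d["point"]).round(1))
    if cam=="wrist": cv2.imwrite("pics/w3.png",f["img"][:,:,::-1])
E
```

```text
6.2 [ 444.687836   -216.34102279  203.786963  ] [ 1.79842646e+02 -2.26642983e-02  4.53185938e+01] 54.71602338719624 [ 9.3 -5.4 99.8]
[[266.02657932 206.19444442]]
wrist 0.83 [268.2 204.9] [ 449.5 -206.7  104. ] [ 450.4 -205.8  109.3]
[[267.37405259 224.78508539]]
side 0.69 [267.2 226.3] [ 446.8 -211.4  104. ] [ 446.6 -214.8  107.1]
```

View pics/w3.png

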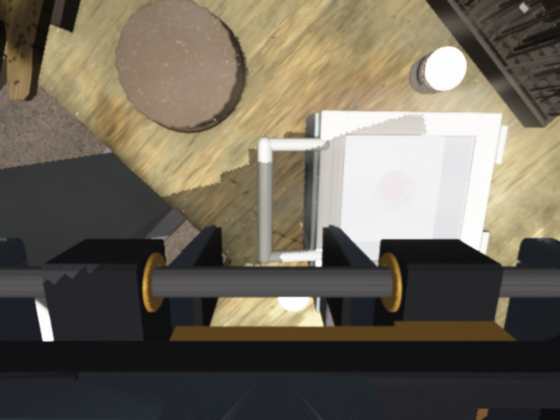

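The lid is ajar, with the bar top at 109 mm. The bar runs at column 265 from row 145 to 258, as predicted. I'll narrow the opening to fit the 36 mm gap and descend.

Request:
move_arm(plan=[{"x": 9,"y": -5,"z": 0,"rx": 0,"ry": 0,"rz": 0},{"x": 0,"y": 0,"z": 20,"rx": 0,"ry": 0,"rz": 0},{"x": 0,"y": 0,"z": 20,"rx": 0,"ry": 0,"rz": 0},{"x": 0,"y": 0,"z": 15,"rx": 0,"ry": 0,"rz": 0},{"x": 0,"y": 0,"z": 0,"rx": 0,"ry": 0,"rz": 0},{"x": 0,"y": 0,"z": 15,"rx": 0,"ry": 0,"rz": 0},{"x": 0,"y": 0,"z": 15,"rx": 0,"ry": 0,"rz": 0},{"x": 0,"y": 0,"z": 12,"rx": 0,"ry": 0,"rz": 0},{"x": 0,"y": 0,"z": 0,"rx": 0,"ry": 0,"rz": 0}], grip=0.38)

```text
time_s: 7.3
ee_pos: [446.4, -206.0, 104.8]
ee_rot: [-179.9, 0.0, 45.2]
force: [-0.7, 0.1, -0.1]
gripper_width: 34.9
gripper_force: 0.0
```

Request:
move_arm(plan=[{"x": 0,"y": 0,"z": 0,"rx": 0,"ry": 0,"rz": 0},{"x": 0,"y": 0,"z": 0,"rx": 0,"ry": 0,"rz": 0},{"x": 0,"y": 0,"z": 0,"rx": 0,"ry": 0,"rz": 0},{"x": 0,"y": 0,"z": 0,"rx": 0,"ry": 0,"rz": 0},{"x": 0,"y": 0,"z": 0,"rx": 0,"ry": 0,"rz": 0}], grip=0, squeeze=15)

```text
time_s: 7.8
ee_pos: [447.3, -206.4, 106.3]
ee_rot: [179.9, -0.0, 45.2]
force: [-0.5, 0.7, 2.0]
gripper_width: 11.5
gripper_force: 15.0
```

The bar is gripped, with an 11.5 mm opening and 15 N of grip force. Next I'll work out the arc rows.

```bash
python3 - <<'E'
import numpy as np
a=np.linspace(.135,.785,19);t=np.linspace(0,.45,19)
p=195*np.c_[-np.cos(a),np.sin(a)]
for i in range(18):
    d=p[i+1]-p[i];c,s=np.cos(t[i]),np.sin(t[i])
    print(i,round(d[0]*c-d[1]*s,1),round(-d[0]*s-d[1]*c,1))
print(p[-1]+[78,79],p[9]+[78,79])
E
```

```text
0 1.1 -7.0
1 1.2 -6.9
2 1.2 -6.9
3 1.3 -6.9
4 1.4 -6.9
5 1.5 -6.9
6 1.5 -6.9
7 1.6 -6.9
8 1.7 -6.8
9 1.8 -6.8
10 1.8 -6.8
11 1.9 -6.8
12 2.0 -6.8
13 2.1 -6.7
14 2.1 -6.7
15 2.2 -6.7
16 2.3 -6.7
17 2.4 -6.6
[-59.94071249 216.83091032] [-96.73023702 165.56988086]
```

Request:
move_arm(plan=[{"x": 0,"y": 1.1,"z": -7,"rx": 0.025,"ry": 0,"rz": 0},{"x": 0,"y": 1.2,"z": -7,"rx": 0.025,"ry": 0,"rz": 0},{"x": 0,"y": 1.2,"z": -7,"rx": 0.025,"ry": 0,"rz": 0},{"x": 0,"y": 1.3,"z": -7,"rx": 0.025,"ry": 0,"rz": 0},{"x": 0,"y": 1.4,"z": -7,"rx": 0.025,"ry": 0,"rz": 0},{"x": 0,"y": 1.5,"z": -7,"rx": 0.025,"ry": 0,"rz": 0},{"x": 0,"y": 1.5,"z": -7,"rx": 0.025,"ry": 0,"rz": 0},{"x": 0,"y": 0,"z": 0,"rx": 0,"ry": 0,"rz": 0}])

```text
time_s: 8.6
ee_pos: [456.2, -215.4, 153.8]
ee_rot: [-169.9, -0.0, 45.2]
force: [-0.4, 1.8, -2.2]
gripper_width: 11.4
gripper_force: 15.0
```

Request:
move_arm(plan=[{"x": 0,"y": 1.6,"z": -6.9,"rx": 0.025,"ry": 0,"rz": 0},{"x": 0,"y": 1.7,"z": -6.8,"rx": 0.025,"ry": 0,"rz": 0},{"x": 0,"y": 1.8,"z": -6.8,"rx": 0.025,"ry": 0,"rz": 0},{"x": 0,"y": 1.8,"z": -6.8,"rx": 0.025,"ry": 0,"rz": 0},{"x": 0,"y": 1.9,"z": -6.8,"rx": 0.025,"ry": 0,"rz": 0},{"x": 0,"y": 2,"z": -6.8,"rx": 0.025,"ry": 0,"rz": 0},{"x": 0,"y": 2.1,"z": -6.7,"rx": 0.025,"ry": 0,"rz": 0},{"x": 0,"y": 2.1,"z": -6.7,"rx": 0.025,"ry": 0,"rz": 0},{"x": 0,"y": 0,"z": 0,"rx": 0,"ry": 0,"rz": 0}])

```text
time_s: 9.5
ee_pos: [476.1, -235.3, 201.9]
ee_rot: [-158.4, 0.0, 45.2]
force: [-1.2, 1.3, -0.6]
gripper_width: 11.6
gripper_force: 15.0
```

Request:
move_arm(plan=[{"x": 0,"y": 2.2,"z": -6.7,"rx": 0.025,"ry": 0,"rz": 0},{"x": 0,"y": 2.3,"z": -6.7,"rx": 0.025,"ry": 0,"rz": 0},{"x": 0,"y": 2.4,"z": -6.6,"rx": 0.025,"ry": 0,"rz": 0},{"x": 0,"y": 0,"z": 0,"rx": 0,"ry": 0,"rz": 0},{"x": 0,"y": 0,"z": 0,"rx": 0,"ry": 0,"rz": 0},{"x": 0,"y": 0,"z": 0,"rx": 0,"ry": 0,"rz": 0}])

```text
time_s: 10.1
ee_pos: [485.9, -245.1, 217.6]
ee_rot: [-154.2, 0.0, 45.3]
force: [-1.8, -0.1, -0.8]
gripper_width: 11.7
gripper_force: 15.0
```

```bash
python3 - <<'E'
from h import *
f=grab_frame("side");s=state();print(s["time_s"],s["ee_pos"],s["force"],s["gripper_width"],s["gripper_force"],max(np.abs(s["qvel"])))
for d in landmark_of("side","bar")[:2]: print(d["p"],d["point"],proj(f,b2w((529.5,-287.3,-.7807),[(-59.9,0,216.8)])))
cv2.imwrite("pics/s4.png",cv2.resize(f["img"][150:330,160:400,::-1],None,fx=3,fy=3))
E
```

```text
10.15 [ 485.95783882 -245.19748672  217.73124894] [-1.67563343  2.24217265 -0.93792864] 11.65081150586141 15.001307129859924 0.379320039916545
0.86 [283.8, 202.4] [[284.88809438 198.9994083 ]]
0.7 [274.6, 283.8] [[284.88809438 198.9994083 ]]
```

View pics/s4.png

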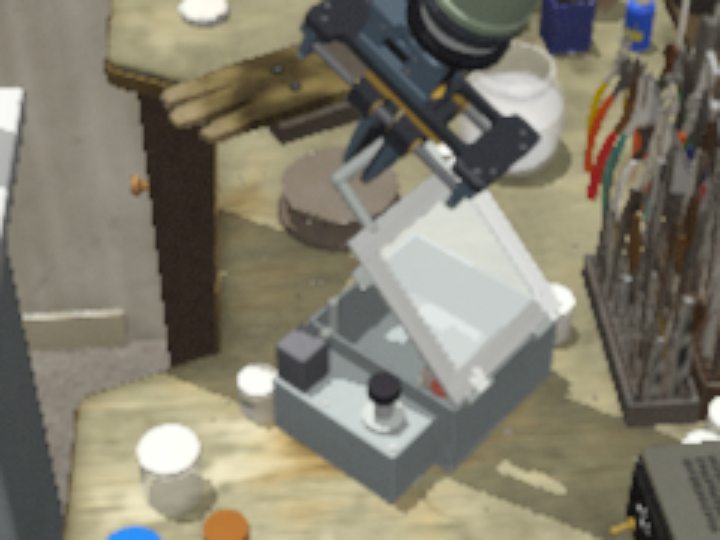

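The lid stands at about 45° with the bar between the fingers at crop (365,165). The plunger is back out at (384,388), and the pots haven't moved. Handing in.

```bash
python3 -c "
from workcell import *
print(job_done())"
```

```text
the job is handed in; nothing more can be done
None
```

I pushed the plunger fully down to its stop, raised the lid by its bar to about 45°, and handed the job in at about 10 s with the bar still gripped; the system returned no verdict.

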